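# Pack a gift and bolt the crate

### The job

Set the green gift with the white lid gently down inside the plywood crate, lying flat on its base, and let go of it. Then swing the crate's green gate fully shut and push its bolt across, fully home into the keeper. Leave the red gift, the ribbon spool and the tape dispenser where they stand.

Things in the scene. Friction and masses are not known exactly. Their poses are not given: they have to be found in the camera images.
- green_gift: Wrapped gift box, green paper, white lid, thin red ribbon cross: 130 (own x) x 60 (own y) x 50 mm high, about 0.3 kg, loose. Origin at the centre of its underside; z up.
- crate: Open-topped pale plywood crate fixed to the table: 210 (own x) x 200 (own y) mm outside, walls 12 mm thick and 90 mm high, base 10 mm thick (inside 186 x 176 mm). Origin at the centre of its underside, z up. The gate closes its own +y side, hinged at the -x end; a 45 mm wide fixed post with the steel keeper is at the +x end of that side. With the gate shut and bolted nothing stands higher than the walls except the bolt's knob (136 mm above the table).
- gate (a joint): Angle of the green gate, rad: 0 = shut against its stop, growing as it swings outward (anticlockwise seen from above), up to 1.5. It starts ajar and stays where it is left (hinge friction about 0.2 N m). The gate is 146 mm wide, 12 mm thick, its top edge 90 mm above the table; its outer face carries the barrel bolt.
- gate_hinge (a point): Point on the gate's vertical hinge axis, 72 mm above the table, in the plane of the gate's outer face. It turns with the gate: own x points along the gate to its free end, own y is outward from the outer face, z up.
- bolt (a joint): Travel of the bolt along the gate, m: 0 = drawn back, 0.038 = home against its stop with the tip 17 mm deep in the keeper. It slides towards the gate's free end (own x of gate_hinge) and stays where it is left (friction about 2.5 N). It starts 0 to 8 mm out. The rod is 10 mm thick with a round tip, 72 mm above the table and 11 mm out from the gate's outer face.
- bolt_knob (a point): Centre of the bolt's upright red knob, a cylinder 16 mm in diameter and 32 mm high standing on a thin stem, from 104 to 136 mm above the table, so it stands clear above the gate's top edge; this point is 120 mm above the table, 11 mm out from the gate's outer face and 96 mm plus the bolt's travel along the gate from the hinge axis. Axes as gate_hinge.
- bolt_tip (a point): The round tip of the bolt's rod, on the rod's axis. Axes as gate_hinge.
- keeper (a point): Centre of the mouth of the keeper: a dark steel staple on the crate's post, 20 mm long, opening 16 x 16 mm, 72 mm above the table. Axes as the crate's: the rod enters along own +x. It blocks the rod unless the gate is shut.
- red_gift: Bystander: all-red gift box with yellow ribbon, 100 (own x) x 60 x 42 mm high, loose. Origin at the centre of its underside.
- ribbon_spool: Bystander: upright ribbon spool, red flanges 68 mm in diameter, gold ribbon, 60 mm high, loose. Origin at the centre of its underside.
- tape_dispenser: Bystander: black tape dispenser, 60 (own x) x 130 (own y) x 72 mm high, loose. Origin at the centre of its underside.
Not all that is in view belongs to the job. Several things look just like the green_gift: the one meant starts farthest from the robot's base.

How it is judged:
By the outcome, as a careful person would: the job done as asked, in the order asked, and still so for the second after the job is handed in, with the robot touching nothing.
It also fails if it takes over 51 s, if anything falls off the work surface, if the arm or the gripper's body presses on something with over 40 N, if the wrist force passes 120 N, or if a joint passes its speed limit or range.

### The arm

A 7-joint arm with a two-finger parallel gripper is mounted at the origin on the work surface. World frame = base frame: x ahead of the robot, y to its left, z up, the work surface at z = 0. Lengths are in m, angles in rad, forces in N, time in s.
With the tool pointing down it reaches from about 0.4 to 0.875 m from the base axis. Payload 6.5 kg.
Tool frame: the origin (TCP) lies at the very end of the fingers, on their centre line; the grasp point (between the pads) lies 19 mm behind it; z points along the fingers, y is the line along which they close (so a half turn about z gives the same grasp; the last joint's range is limited). The gripper opens to 88 mm and grips with 3 to 60 N. Pads are 18 mm wide; open, the fingers measure 123 mm over their backs; the gripper's body (75 mm by 187 mm) begins 45 mm behind the grasp point.
Start: joints at [1.259, 0.536, -0.004, 1.538, 0.003, 1.067, -0.071], TCP at [0.158, -0.63, 0.211] pointing down, gripper open.
Joint ranges: [-2.7, 2.7], [-0.37, 2.16], [-1.27, 1.26], [0.24, 2.4], [-1.31, 4.45], [0.19, 1.91], [-2.76, 2.76]. Speed limits (rad/s): [2.39, 2.39, 3.14, 3.14, 3.14, 3.14, 3.14].

### API

Orientations are given as a unit quaternion [w, x, y, z].
In Python, from rig import robot gives the robot as it stands.
- The arm moves only by the tool send_rows, never from a script. Its argument "rows" is a list of rows, each a list of 3 entries, a list of its own where there are three numbers: the shift along the tool's x, y, z in mm, then the turn, a rotation vector about the tool's x, y, z in degrees, then the closure, from -1 (fully open) to 1 (shut). A call has 1 to 8 rows; each row shifts and turns the commanded pose from where the row before left it, along the tool's axes as they then stand; what a row does not reach is not made up. A row lasts 1/10 s, in which the tool goes at most 50 mm and 8.59 degrees, less where a joint would pass 70% of its speed; a pose out of reach is approached as far as the arm can. A call is refused whole if a number of a shift passes 50 or a number of a turn 8.59, either way. A call with a gripper value outside its range is refused whole. The fingers move at their own pace and stop on an object; the grip force is fixed at half the most. Time passes only in rows, so rows that do not move let the fingers close. It gives the time, the measured TCP pose, the force, the opening and the grip force at its end, in the units of the state.
- robot.get_obs(): the state, without advancing time (a new reading comes with each control period).
- robot.snapshot(name): name is "scene" or "top" or "wrist"; returns the picture (400x640x3 uint8, red, green, blue); there is no depth.
- robot.camera_info(name): a dict with "fx", "fy", "cx", "cy" (pixels), "R" (3x3) and "t" (3): a world point X has camera coordinates R X + t; the wrist camera has in their place "tool_from_camera" (4x4, takes a point from camera to tool coordinates, whose origin is the TCP and whose axes are the flange's). Camera axes: x right, y down, z forward; pixel columns grow to the right and rows downward; lengths in m; the calibration is good to about 2 mm. A picture is of the moment at which its call begins: read the wrist's pose just before it. camera_info takes no time and is no camera call.
- robot.finish_job(): hands the job in; it is judged then, once.
The state is a dict: "time": time; "joint_pos": joint angles; "qd": joint speeds; "joint_torque": joint torques, N m; "position": TCP position; "orientation": TCP orientation; "wrist_force": force on the tool from outside, world axes, zero at the start; "moment": the same for the moment, N m; "grip_width": opening from 0.0 (shut) to 1.0 (fully open); "finger_force": force on a finger pad.
Only numpy, scipy, OpenCV 4.12 (cv2) and the standard library are available. Lean on these libraries where they do the work, as an engineer would, in place of code of your own. Each camera call takes 0.05 s, during which the arm holds its last target. There are 200 camera calls.

## Working session

There is one attempt and no reset: what is moved stays moved. The work goes in short steps, Python scripts to look and compute and a tool call to move; the robot and the scene stay as the last step left them, time stands still between calls to the robot, and variables do not carry over. Pictures are saved under pics/ and viewed, at most 10 in all, crops included, and the job is handed in when it is done.

Besides the shell and the picture viewer there is one more tool, called after "Call:" as name([rows], argument=value, ...), one row to a line, values as JSON. send_rows: Moves the arm, as the interface text tells. Its arguments: {"type":"object","properties":{"rows":{"type":"array","items":{"type":"array"}}},"required":["rows"]}

```bash
mkdir -p pics; cat > h.py <<'E'
from rig import robot
import numpy as np, cv2
from scipy.spatial.transform import Rotation as Ro
def save(n,im): cv2.imwrite('pics/'+n,cv2.cvtColor(im,cv2.COLOR_RGB2BGR))
def ray(cam,u,v,z):
    c=robot.camera_info(cam); R=np.array(c['R']);t=np.array(c['t'])
    d=R.T@np.array([(u-c['cx'])/c['fx'],(v-c['cy'])/c['fy'],1]); o=-R.T@t
    return o+d*(z-o[2])/d[2]
def proj(cam,X):
    c=robot.camera_info(cam); p=np.array(c['R'])@np.array(X)+np.array(c['t'])
    return np.array([c['fx']*p[0]/p[2]+c['cx'],c['fy']*p[1]/p[2]+c['cy']])
E
python3 - <<'E'
from h import *
o=robot.get_obs(); print(o['time'],o['position'],o['orientation'],o['grip_width'])
for n in('top','scene'):
    im=robot.snapshot(n); save(n+'0.png',im); c=robot.camera_info(n); R=np.array(c['R']); print(n,c['fx'],-R.T@np.array(c['t']),R.round(2).tolist())
print(robot.camera_info('wrist'))
E
```

```text
0.0 [ 0.15801477 -0.62983128  0.20973857] [-8.34640391e-04  9.92448708e-01  1.22657411e-01 -1.60141111e-04] 1.004488789970935
top 471.8073326482567 [0.39099819 0.13035002 1.18864287] [[0.01, -1.0, 0.02], [-0.99, -0.01, -0.11], [0.11, -0.02, -0.99]]
scene 450.3411408772872 [ 1.03476545 -0.5147063   0.7047527 ] [[0.75, 0.66, 0.01], [0.39, -0.43, -0.81], [-0.53, 0.62, -0.58]]
{'fx': 311.8870737660034, 'fy': 311.8870737660034, 'cx': 324.56602027980557, 'cy': 195.45102205004218, 'tool_from_camera': array([[-6.99144061e-04, -9.48500150e-01, -3.16775910e-01,
         8.21023984e-02],
       [ 9.99999754e-01, -6.47539165e-04, -2.68179781e-04,
        -1.19061107e-03],
       [ 4.92437539e-05, -3.16776020e-01,  9.48500369e-01,
        -1.73424326e-01],
       [ 0.00000000e+00,  0.00000000e+00,  0.00000000e+00,
         1.00000000e+00]])}
```

View pics/top0.png

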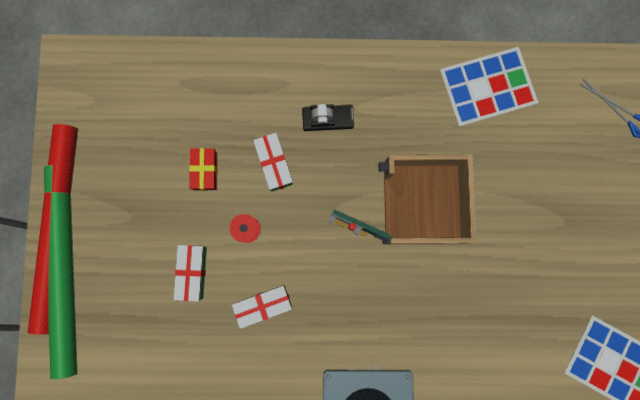

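View pics/scene0.png

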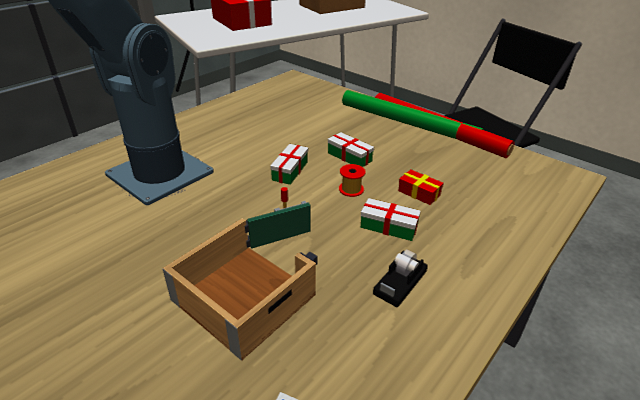

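Top view: lookalikes with white lids are at (272,161), (190,273) and (262,306). The robot's base is at about (368,400), so (272,161) looks farthest. The crate is at (384–474, 155–243), with its gate ajar on the left, hinged at (388,241). I'll measure these and confirm with a crop.

```bash
python3 - <<'E'
from h import *
im=cv2.cvtColor(cv2.imread('pics/top0.png'),cv2.COLOR_BGR2RGB)
hsv=cv2.cvtColor(im,cv2.COLOR_RGB2HSV)
w=((hsv[...,1]<40)&(hsv[...,2]>170)).astype(np.uint8)
w=cv2.morphologyEx(w,cv2.MORPH_CLOSE,np.ones((7,7)))
for c in cv2.findContours(w,cv2.RETR_EXTERNAL,cv2.CHAIN_APPROX_NONE)[0]:
    if cv2.contourArea(c)<600: continue
    r=cv2.minAreaRect(c); 
    if r[0][0]>320: continue
    P=np.array([ray('top',u,v,.05)[:2] for u,v in cv2.boxPoints(r)])
    e=[P[1]-P[0],P[2]-P[1]]; e.sort(key=np.linalg.norm); L=e[1]
    print('gift px',np.round(r[0]),'xy',P.mean(0).round(4),'size',[np.linalg.norm(x).round(3) for x in e],'yaw',np.degrees(np.arctan2(L[1],L[0])).round(1),'dist',np.linalg.norm(P.mean(0)).round(3))
# red knob near the gate
for s,box in(('top',(325,205,395,245)),('scene',(270,180,300,215))):
    i2=cv2.cvtColor(cv2.imread(f'pics/{s}0.png'),cv2.COLOR_BGR2HSV)
    m=((i2[...,1]>150)&(i2[...,2]>90)&((i2[...,0]<8)|(i2[...,0]>172))); k=np.zeros_like(m);k[box[1]:box[3],box[0]:box[2]]=1
    v,u=np.nonzero(m&k); print(s,'knob',u.mean(),v.mean(),len(u),u.min(),u.max(),v.min(),v.max())
    if s=='top': print(ray('top',u.mean(),v.mean(),.13))
a=cv2.resize(im[130:200,240:310],None,fx=5.5,fy=5.5,interpolation=cv2.INTER_CUBIC)
b=cv2.resize(im[140:255,320:480],None,fx=5,fy=5,interpolation=cv2.INTER_CUBIC)
save('gift.png',a); save('crate.png',b)
E
```

```text
gift px [261. 307.] xy [0.2633 0.2558] size [np.float64(0.058), np.float64(0.128)] yaw -69.6 dist 0.367
gift px [187. 273.] xy [0.3429 0.4326] size [np.float64(0.058), np.float64(0.128)] yaw -1.6 dist 0.552
gift px [272. 161.] xy [0.6154 0.2361] size [np.float64(0.058), np.float64(0.128)] yaw -161.4 dist 0.659
top knob 352.075 225.95 40 349 355 223 229
[0.45196398 0.04731025 0.13      ]
scene knob 283.24242424242425 189.0909090909091 33 279 287 180 201
```

View pics/gift.png

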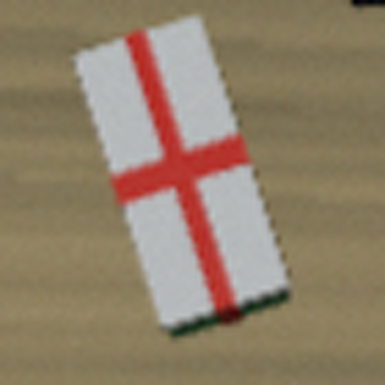

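View pics/crate.png

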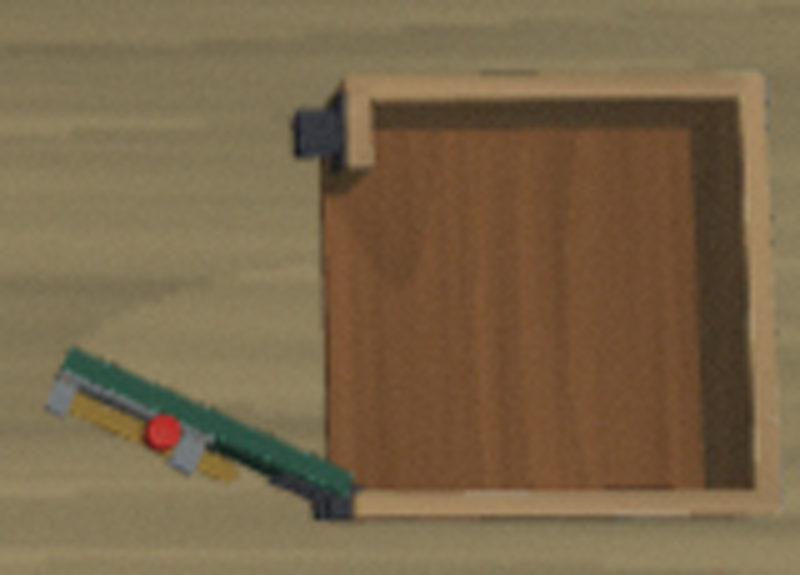

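The crop shows the white lid with a red cross and a green side, and at 0.659 m it is the farthest gift. In the crate crop, the top corners are (345,75), (765,73), (780,515) and (350,517). The knob is at (163,432) and the keeper at (318,133).

```bash
python3 - <<'E'
from h import *
f=lambda x,y,z: ray('top',320+(x+.5)/5-.5,140+(y+.5)/5-.5,z)[:2]
C=[f(345,75,.09),f(765,73,.09),f(780,515,.09),f(350,517,.09)]
for n,c in zip(('+x+y','+x-y','-x-y','-x+y'),C): print(n,c.round(4))
print('sides',[np.linalg.norm(C[i]-C[(i+1)%4]).round(3) for i in range(4)])
x=C[0]+C[1]-C[2]-C[3]; yaw=np.arctan2(x[1],x[0]); y=C[0]+C[3]-C[1]-C[2]
print('yaws',np.degrees(yaw),np.degrees(np.arctan2(-y[0],y[1])),np.degrees(np.arctan2(*(C[1]-C[2])[::-1])),'centre',np.mean(C,0))
yaw=np.arctan2(*(C[1]-C[2])[::-1])
k=f(163,432,.136); print('knob',k)
a=f(70,348,.09); b=f(350,480,.09); print('gate inner edge',a,b,np.linalg.norm(a-b),'dir',np.degrees(np.arctan2(*(a-b)[::-1])))
print('keeper',f(318,133,.085))
# knob from two views
A=[];B=[]
for cam,u,v in(('top',352.1,225.95),('scene',283.2,190.5)):
    c=robot.camera_info(cam);R=np.array(c['R']);o=-R.T@np.array(c['t']);d=R.T@np.array([(u-c['cx'])/c['fx'],(v-c['cy'])/c['fy'],1]);d/=np.linalg.norm(d)
    M=np.eye(3)-np.outer(d,d);A.append(M);B.append(M@o)
print('knob 2-view',np.linalg.solve(sum(A),sum(B)))
q=robot.get_obs()['orientation'];print(Ro.from_quat(np.roll(q,-1)).as_matrix().round(3))
E
```

```text
+x+y [ 0.6244 -0.0426]
+x-y [ 0.6276 -0.2433]
-x-y [ 0.4176 -0.2448]
-x+y [ 0.4153 -0.0433]
sides [np.float64(0.201), np.float64(0.21), np.float64(0.202), np.float64(0.209)]
yaws 0.30020563796695743 0.7924326618150246 0.39844200570013344 centre [ 0.5212448  -0.14350621]
knob [0.45150887 0.04750107]
gate inner edge [0.49313131 0.08747922] [ 0.43245589 -0.04344128] 0.14429720572364935 dir 65.13452081082778
keeper [ 0.59731459 -0.03026236]
knob 2-view [0.45174644 0.04706745 0.13025944]
[[ 0.97   0.243 -0.001]
 [ 0.243 -0.97   0.001]
 [-0.    -0.002 -1.   ]]
```

Call:
send_rows([
  [[0,0,0],[0,0,-4.5],-1],
  [[41,-19,0],[0,0,0],-1],
  [[41,-19,0],[0,0,0],-1],
  [[41,-19,0],[0,0,0],-1],
  [[41,-19,0],[0,0,0],-1],
  [[41,-19,0],[0,0,0],-1],
  [[41,-19,0],[0,0,0],-1],
  [[41,-19,0],[0,0,0],-1],
])

```text
time: 0.9
position: [0.3887, -0.4113, 0.2104]
orientation: [-0.0, 0.987, 0.161, -0.0]
wrist_force: [-0.1, -0.9, -0.3]
grip_width: 0.997
finger_force: 0.0
```

Call:
send_rows([
  [[41,-19,0],[0,0,0],-1],
  [[30,-39,0],[0,0,0],-1],
  [[30,-39,0],[0,0,0],-1],
  [[30,-39,0],[0,0,0],-1],
  [[30,-39,0],[0,0,0],-1],
  [[30,-39,0],[0,0,0],-1],
  [[30,-39,0],[0,0,0],-1],
  [[30,-39,0],[0,0,0],-1],
])

```text
time: 1.7
position: [0.5327, -0.0543, 0.2105]
orientation: [0.0, 0.987, 0.161, -0.0]
wrist_force: [0.7, -0.3, -0.0]
grip_width: 1.0
finger_force: 0.0
```

```bash
cat >> h.py <<'E'
def go(target,yaw):
    o=robot.get_obs(); R=Ro.from_quat(np.roll(o['orientation'],-1)); p=np.array(o['position'])
    c,s=np.cos(np.radians(yaw)),np.sin(np.radians(yaw))
    G=Ro.from_matrix(np.array([[c,s,0],[s,-c,0],[0,0,-1]]).T if False else np.column_stack([[c,s,0],[s,-c,0],[0,0,-1]]))
    print('t %.2f'%o['time'],'pos',p.round(4),'F',np.round(o['wrist_force'],1),'w %.3f'%o['grip_width'])
    print('shift mm',(R.inv().apply(np.array(target)-p)*1000).round(1),'turn deg',np.degrees((R.inv()*G).as_rotvec()).round(2))
E
python3 -c "
from h import *
go([.6154,.2361,.13],18.6)"
```

```text
t 1.70 pos [ 0.5327 -0.0543  0.2105] F [ 0.7 -0.3 -0. ] w 1.000
shift mm [ 170.9 -249.    80.4] turn deg [ 0.    0.02 -0.03]
```

Call:
send_rows([
  [[27,-40,0],[0,0,0],-1],
  [[27,-40,0],[0,0,0],-1],
  [[27,-40,10],[0,0,0],-1],
  [[27,-40,20],[0,0,0],-1],
  [[27,-40,20],[0,0,0],-1],
  [[15,-20,20],[0,0,0],-1],
  [[0,0,10],[0,0,0],-1],
  [[0,0,0],[0,0,0],-1],
])

```text
time: 2.5
position: [0.6021, 0.1955, 0.1302]
orientation: [0.001, 0.987, 0.162, -0.002]
wrist_force: [0.7, -0.4, -0.3]
grip_width: 0.998
finger_force: 0.0
```

```bash
python3 - <<'E'
from h import *
go([.6154,.2361,.024],18.6)
o=robot.get_obs(); im=robot.snapshot('wrist'); save('wr1.png',im)
c=robot.camera_info('wrist'); T=np.eye(4); T[:3,:3]=Ro.from_quat(np.roll(o['orientation'],-1)).as_matrix(); T[:3,3]=o['position']
W=T@np.array(c['tool_from_camera'])
def wray(u,v,z):
    d=W[:3,:3]@np.array([(u-c['cx'])/c['fx'],(v-c['cy'])/c['fy'],1]); p=W[:3,3]; return p+d*(z-p[2])/d[2]
hsv=cv2.cvtColor(im,cv2.COLOR_RGB2HSV)
w=cv2.morphologyEx(((hsv[...,1]<40)&(hsv[...,2]>170)).astype(np.uint8),cv2.MORPH_CLOSE,np.ones((25,25)))
k=max(cv2.findContours(w,cv2.RETR_EXTERNAL,cv2.CHAIN_APPROX_NONE)[0],key=cv2.contourArea)
r=cv2.minAreaRect(k); P=np.array([wray(u,v,.05)[:2] for u,v in cv2.boxPoints(r)]); e=sorted([P[1]-P[0],P[2]-P[1]],key=np.linalg.norm)
print(r,P.mean(0),[np.linalg.norm(x) for x in e],np.degrees(np.arctan2(e[1][1],e[1][0])))
E
```

```text
t 2.50 pos [0.6021 0.1955 0.1302] F [ 0.7 -0.4 -0.3] w 0.998
shift mm [ 26.1 -34.3 106. ] turn deg [0.03 0.25 0.03]
((279.4999694824219, 156.5), (154.1934814453125, 76.9589614868164), 89.09777069091797) [0.61423678 0.24017267] [np.float64(0.058621330840974914), np.float64(0.12911636972128546)] -160.907552417012
```

View pics/wr1.png

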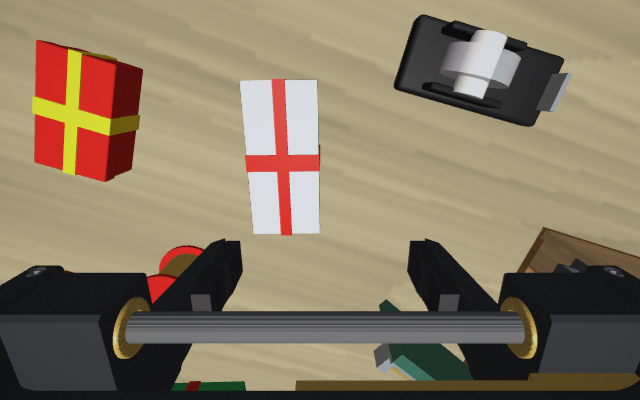

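Wrist view: the gift's lid is centred at (280,156), straight with the tool, and measures 59 x 129 mm. It agrees with the top view.

Call:
send_rows([
  [[14,-18,10],[0,0,0],-1],
  [[12,-18,15],[0,0,0],-1],
  [[0,0,0],[0,0,0],-1],
  [[0,0,0],[0,0,0],-1],
])

```text
time: 2.95
position: [0.6172, 0.2369, 0.1081]
orientation: [0.001, 0.987, 0.161, 0.0]
wrist_force: [0.2, -0.1, -0.9]
grip_width: 0.995
finger_force: 0.0
```

```bash
python3 -c "
from h import *
go([.615,.238,.024],18.9)"
```

```text
t 2.95 pos [0.6172 0.2369 0.1081] F [ 0.2 -0.1 -0.9] w 0.995
shift mm [-1.7 -1.9 84.1] turn deg [ 0.06 -0.01 -0.39]
```

Call:
send_rows([
  [[-2,-2,30],[0,0,0],-1],
  [[0,0,30],[0,0,0],-1],
  [[0,0,20],[0,0,0],-1],
  [[0,0,4],[0,0,0],-1],
  [[0,0,0],[0,0,0],1],
  [[0,0,0],[0,0,0],1],
  [[0,0,0],[0,0,0],1],
  [[0,0,0],[0,0,0],1],
])

```text
time: 3.75
position: [0.615, 0.24, 0.0245]
orientation: [-0.0, 0.987, 0.161, 0.001]
wrist_force: [-0.1, -0.2, -0.1]
grip_width: 0.66
finger_force: 0.0
```

Call:
send_rows([
  [[0,0,0],[0,0,0],1],
  [[0,0,0],[0,0,0],1],
  [[0,0,-10],[0,0,0],1],
  [[0,0,-20],[0,0,0],1],
  [[0,0,-30],[0,0,0],1],
  [[0,0,-30],[0,0,0],1],
  [[0,0,-30],[0,0,0],1],
  [[0,0,-30],[0,0,0],1],
])

```text
time: 4.55
position: [0.6142, 0.2399, 0.1754]
orientation: [-0.0, 0.987, 0.162, 0.0]
wrist_force: [-0.1, -0.7, 0.1]
grip_width: 0.01
finger_force: 0.0
```

```bash
python3 -c "
from h import *
go([.521,-.1435,.194],0.5)"
```

```text
t 4.55 pos [0.6142 0.2399 0.1754] F [-0.1 -0.7  0.1] w 0.010
shift mm [-210.6  333.7  -18.8] turn deg [-1.000e-02 -3.000e-02  1.809e+01]
```

The fingers closed to nothing, so I need to look.

```bash
python3 - <<'E'
from h import *
im=np.hstack([robot.snapshot('wrist')[::1,:,:],robot.snapshot('top')])
im=cv2.resize(im,(800,250),interpolation=cv2.INTER_AREA); 
w=robot.snapshot('scene')[60:340,150:500]; w=cv2.resize(w,(438,350))
full=np.zeros((600,800,3),np.uint8); full[:250]=im; full[250:600,:438]=w; save('miss.png',full)
E
```

```text
(no output)
```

View pics/miss.png

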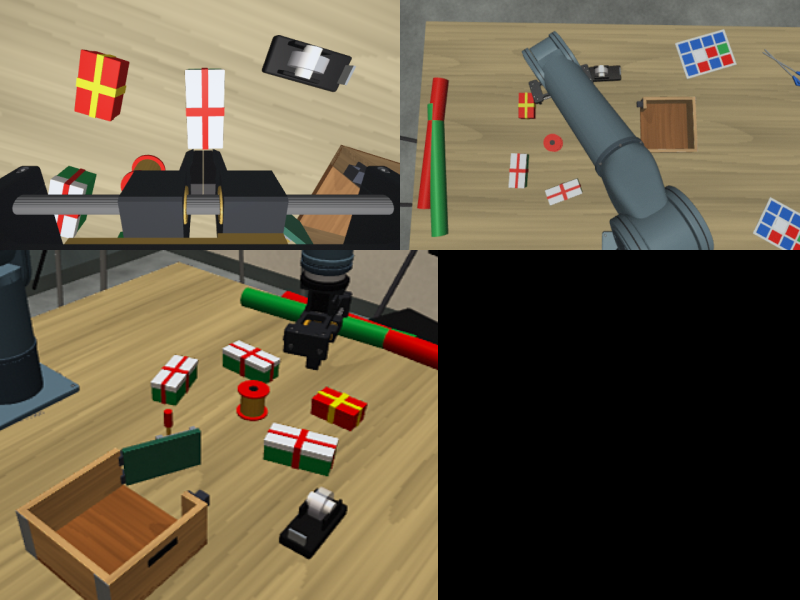

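```bash
cat >> h.py <<'E'
def gift(zl=.05,verb=True):
    o=robot.get_obs(); im=robot.snapshot('wrist')
    c=robot.camera_info('wrist'); T=np.eye(4); T[:3,:3]=Ro.from_quat(np.roll(o['orientation'],-1)).as_matrix(); T[:3,3]=o['position']
    W=T@np.array(c['tool_from_camera'])
    def wray(u,v,z):
        d=W[:3,:3]@np.array([(u-c['cx'])/c['fx'],(v-c['cy'])/c['fy'],1]); p=W[:3,3]; return p+d*(z-p[2])/d[2]
    hsv=cv2.cvtColor(im,cv2.COLOR_RGB2HSV)
    w=cv2.morphologyEx(((hsv[...,1]<40)&(hsv[...,2]>170)).astype(np.uint8),cv2.MORPH_CLOSE,np.ones((25,25)))
    for k in cv2.findContours(w,cv2.RETR_EXTERNAL,cv2.CHAIN_APPROX_NONE)[0]:
        if cv2.contourArea(k)<2000: continue
        r=cv2.minAreaRect(k); P=np.array([wray(u,v,zl)[:2] for u,v in cv2.boxPoints(r)]); e=sorted([P[1]-P[0],P[2]-P[1]],key=np.linalg.norm)
        print(np.round(r[0]),P.mean(0).round(4),[np.linalg.norm(x).round(4) for x in e],np.degrees(np.arctan2(e[1][1],e[1][0])).round(1))
E
python3 - <<'E'
from h import *
gift(); print(proj('scene',[.6154,.2361,.05]),proj('scene',[.6142,.2399,.1754]))
im=robot.snapshot('scene'); hsv=cv2.cvtColor(im,cv2.COLOR_RGB2HSV)
w=cv2.morphologyEx(((hsv[...,1]<40)&(hsv[...,2]>150)).astype(np.uint8),cv2.MORPH_CLOSE,np.ones((9,9)))
w[:180]=0;w[260:]=0
for k in cv2.findContours(w,cv2.RETR_EXTERNAL,cv2.CHAIN_APPROX_NONE)[0]:
    if cv2.contourArea(k)>300:
        M=cv2.moments(k);u,v=M['m10']/M['m00'],M['m01']/M['m00'];print('scene lid',u,v,ray('scene',u,v,.05))
go([.615,.238,.05],18.9)
E
```

```text
[328. 176.] [0.6147 0.2386] [np.float64(0.0588), np.float64(0.1287)] -159.5
[389.93809541 210.85295829] [396.47287007 165.15087259]
scene lid 391.05523442517665 211.1564975380004 [0.61802102 0.2369033  0.05      ]
t 4.80 pos [0.6139 0.2396 0.1731] F [ 0.  -0.1  0.3] w 0.005
shift mm [  0.6   1.9 123.1] turn deg [ 0.01  0.03 -0.31]
```

The gift stands where it was, at (0.615,0.239), and the tool was in the right place, so the high grip probably slipped off or wasn't closed yet. I'll retry lower and watch the closing before lifting.

Call:
send_rows([
  [[0,2,0],[0,0,-0.9],-1],
  [[0,0,0],[0,0,0],-1],
  [[0,0,0],[0,0,0],-1],
  [[0,0,0],[0,0,0],-1],
  [[0,0,0],[0,0,0],-1],
  [[0,0,0],[0,0,0],-1],
  [[0,0,0],[0,0,0],-1],
  [[0,0,0],[0,0,0],-1],
])

```text
time: 5.6
position: [0.6149, 0.238, 0.1733]
orientation: [0.0, 0.986, 0.169, 0.0]
wrist_force: [0.3, 0.2, 0.7]
grip_width: 0.703
finger_force: 0.0
```

Call:
send_rows([
  [[0,0,30],[0,0,0],-1],
  [[0,0,30],[0,0,0],-1],
  [[0,0,40],[0,0,0],-1],
  [[0,0,30],[0,0,0],-1],
  [[0,0,20],[0,0,0],-1],
  [[0,0,7],[0,0,0],-1],
  [[0,0,0],[0,0,0],-1],
  [[0,0,0],[0,0,0],-1],
])

```text
time: 6.4
position: [0.6158, 0.2385, 0.0175]
orientation: [-0.0, 0.986, 0.169, 0.001]
wrist_force: [0.0, 0.8, 0.4]
grip_width: 1.004
finger_force: 0.0
```

Call:
send_rows([
  [[0,0,0],[0,0,0],0.5],
  [[0,0,0],[0,0,0],0.5],
  [[0,0,0],[0,0,0],0.5],
  [[0,0,0],[0,0,0],0.5],
])

```text
time: 6.8
position: [0.6153, 0.2378, 0.0168]
orientation: [0.0, 0.986, 0.169, 0.0]
wrist_force: [-0.3, -0.8, 1.9]
grip_width: 0.676
finger_force: 30.0
```

Call:
send_rows([
  [[0,0,0],[0,0,0],0.8],
  [[0,0,0],[0,0,0],0.8],
  [[0,0,0],[0,0,0],0.8],
  [[0,0,0],[0,0,0],0.8],
])

```text
time: 7.2
position: [0.6153, 0.2378, 0.0168]
orientation: [0.0, 0.986, 0.169, 0.0]
wrist_force: [-1.1, -1.9, 5.3]
grip_width: 0.669
finger_force: 30.0
```

Call:
send_rows([
  [[0,0,-4],[0,0,0],0.8],
  [[0,0,-4],[0,0,0],0.8],
  [[0,0,0],[0,0,0],0.8],
])

```text
time: 7.5
position: [0.6147, 0.2382, 0.0244]
orientation: [-0.0, 0.986, 0.169, -0.0]
wrist_force: [0.4, -0.1, -2.6]
grip_width: 0.675
finger_force: 30.0
```

```bash
python3 - <<'E'
from h import *
go([.521,-.133,.194],0.5)
im=robot.snapshot('wrist'); s=robot.snapshot('scene')[120:290,300:500]
f=np.zeros((400,800,3),np.uint8); f[:200,:320]=cv2.resize(im,(320,200)); f[:400,330:800]=cv2.resize(s,(470,400)); save('grip.png',f)
E
```

```text
t 7.50 pos [0.6147 0.2382 0.0244] F [ 0.4 -0.1 -2.6] w 0.675
shift mm [-212.2  318.6 -169.7] turn deg [-0.02  0.   19.  ]
```

View pics/grip.png

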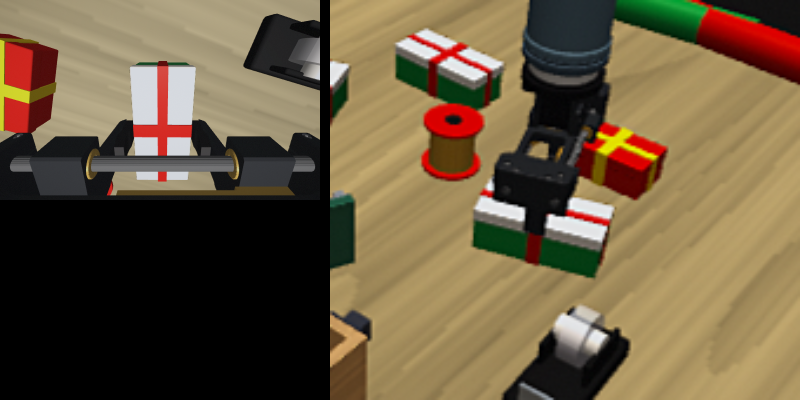

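The gift is gripped (30 N, weight 2.6 N) and off the table, with the fingers centred at (163,140) in the wrist view. I'll lift it, turn, then carry.

Call:
send_rows([
  [[0,0,-10],[0,0,0],0.8],
  [[0,0,-20],[0,0,0],0.8],
  [[0,0,-25],[0,0,0],0.8],
  [[0,0,-25],[0,0,3],0.8],
  [[0,0,-25],[0,0,5],0.8],
  [[0,0,-25],[0,0,5],0.8],
  [[0,0,-25],[0,0,4],0.8],
  [[0,0,-15],[0,0,2],0.8],
])

```text
time: 8.4
position: [0.6156, 0.2385, 0.1971]
orientation: [-0.001, 1.0, 0.003, 0.001]
wrist_force: [0.1, 0.4, -3.8]
grip_width: 0.672
finger_force: 30.0
```

Call:
send_rows([
  [[-5,20,0],[0,0,0],0.8],
  [[-8,30,0],[0,0,0],0.8],
  [[-10,40,0],[0,0,0],0.8],
  [[-10,40,0],[0,0,0],0.8],
  [[-10,40,0],[0,0,0],0.8],
  [[-10,40,0],[0,0,0],0.8],
  [[-10,40,0],[0,0,0],0.8],
  [[-10,40,0],[0,0,0],0.8],
])

```text
time: 9.2
position: [0.5435, -0.0541, 0.1944]
orientation: [0.0, 1.0, 0.005, -0.0]
wrist_force: [1.1, -0.4, -3.7]
grip_width: 0.674
finger_force: 30.0
```

Call:
send_rows([
  [[-9,30,0],[0,0,0],0.8],
  [[-8,25,0],[0,0,0],0.8],
  [[-5,15,0],[0,0,0],0.8],
  [[0,0,0],[0,0,0],0.8],
  [[0,0,0],[0,0,0],0.8],
])

```text
time: 9.7
position: [0.523, -0.1221, 0.1944]
orientation: [-0.0, 1.0, 0.004, 0.0]
wrist_force: [-0.6, -0.2, -3.1]
grip_width: 0.672
finger_force: 30.0
```

```bash
python3 - <<'E'
from h import *
go([.521,-.134,.026],0.5)
p=robot.get_obs()['position']; gift(p[2]+.033)
E
```

```text
t 9.70 pos [ 0.523  -0.1221  0.1944] F [-0.6 -0.2 -3.1] w 0.672
shift mm [ -2.1  12.  168.4] turn deg [-0.04 -0.01  0.01]
[324. 292.] [ 0.5035 -0.1211] [np.float64(0.0219), np.float64(0.0586)] -89.5
[325. 191.] [ 0.5584 -0.1209] [np.float64(0.0578), np.float64(0.0587)] -89.5
```

Call:
send_rows([
  [[-2,12,0],[0,0,0],0.8],
  [[0,0,25],[0,0,0],0.8],
  [[0,0,35],[0,0,0],0.8],
  [[0,0,35],[0,0,0],0.8],
  [[0,0,30],[0,0,0],0.8],
  [[0,0,20],[0,0,0],0.8],
  [[0,0,10],[0,0,0],0.8],
  [[0,0,0],[0,0,0],0.8],
])

```text
time: 10.55
position: [0.5204, -0.1346, 0.0383]
orientation: [-0.0, 1.0, 0.005, -0.001]
wrist_force: [-0.1, -0.8, -3.0]
grip_width: 0.676
finger_force: 30.0
```

Call:
send_rows([
  [[0,0,4],[0,0,0],0.8],
  [[0,0,3],[0,0,0],0.8],
  [[0,0,2],[0,0,0],0.8],
  [[0,0,1],[0,0,0],0.8],
  [[0,0,0],[0,0,0],0.8],
])

```text
time: 11.05
position: [0.5211, -0.1349, 0.0295]
orientation: [0.0, 1.0, 0.004, 0.0]
wrist_force: [0.1, 0.7, -4.1]
grip_width: 0.67
finger_force: 30.0
```

Call:
send_rows([
  [[0,0,1],[0,0,0],0.8],
  [[0,0,1],[0,0,0],0.8],
  [[0,0,0],[0,0,0],0.8],
])

```text
time: 11.35
position: [0.5209, -0.1348, 0.0272]
orientation: [-0.0, 1.0, 0.004, -0.0]
wrist_force: [0.2, -0.2, -4.4]
grip_width: 0.676
finger_force: 30.0
```

Call:
send_rows([
  [[0,0,0.5],[0,0,0],0.8],
  [[0,0,0.5],[0,0,0],0.8],
  [[0,0,0],[0,0,0],0.8],
])

```text
time: 11.65
position: [0.5211, -0.1348, 0.0268]
orientation: [0.0, 1.0, 0.004, 0.0]
wrist_force: [-1.4, 0.9, 3.6]
grip_width: 0.675
finger_force: 30.0
```

Call:
send_rows([
  [[0,0,0],[0,0,0],-0.7],
  [[0,0,0],[0,0,0],-0.8],
  [[0,0,0],[0,0,0],-0.8],
  [[0,0,0],[0,0,0],-0.8],
  [[0,0,0],[0,0,0],-0.8],
])

```text
time: 12.15
position: [0.5211, -0.1349, 0.0263]
orientation: [0.0, 1.0, 0.004, 0.0]
wrist_force: [-0.7, -0.6, -0.1]
grip_width: 0.9
finger_force: 0.0
```

Call:
send_rows([
  [[0,0,-10],[0,0,0],-0.8],
  [[0,0,-20],[0,0,0],-0.8],
  [[0,0,-30],[0,0,0],-0.8],
  [[0,0,-40],[0,0,0],-0.8],
  [[0,0,-40],[0,0,0],1],
  [[0,0,-30],[0,0,0],1],
  [[0,0,0],[0,0,0],1],
  [[0,0,0],[0,0,0],1],
])

```text
time: 12.95
position: [0.5212, -0.1349, 0.1972]
orientation: [0.0, 1.0, 0.004, 0.001]
wrist_force: [-0.9, -0.5, 0.2]
grip_width: 0.562
finger_force: 0.0
```

```bash
python3 - <<'E'
from h import *
go([.52,.12,.2],0.5)
gift(.06)
E
```

```text
t 12.95 pos [ 0.5212 -0.1349  0.1972] F [-0.9 -0.5  0.2] w 0.562
shift mm [   0.9 -254.9   -2.9] turn deg [ 0.03 -0.09 -0.02]
[324. 172.] [ 0.5208 -0.1338] [np.float64(0.0588), np.float64(0.1291)] -177.8
```

The gift is down flat in the crate at (0.521,-0.134) and released. Next I'll push the gate shut by the knob with the closed fingers, keeping the tool turned along with the gate.

Call:
send_rows([
  [[-21,-40,0],[0,0,0],1],
  [[-21,-40,0],[0,0,0],1],
  [[-21,-40,0],[0,0,0],1],
  [[-21,-40,0],[0,0,0],1],
  [[-20,-40,0],[0,0,0],1],
  [[0,0,0],[0,0,-8],1],
  [[0,0,0],[0,0,-8],1],
  [[0,0,0],[0,0,-8],1],
])

```text
time: 13.8
position: [0.4141, 0.0645, 0.1951]
orientation: [-0.0, 0.977, 0.215, -0.001]
wrist_force: [0.4, -0.6, -0.0]
grip_width: 0.004
finger_force: 0.0
```

Call:
send_rows([
  [[0,0,0],[0,0,-8],1],
  [[0,0,0],[0,0,-8],1],
  [[0,0,0],[0,0,-8],1],
  [[0,0,0],[0,0,-8],1],
  [[0,0,0],[0,0,-8],1],
  [[0,0,0],[0,0,0],1],
  [[0,0,0],[0,0,0],1],
])

```text
time: 14.5
position: [0.4146, 0.0641, 0.1955]
orientation: [-0.001, 0.847, 0.532, -0.001]
wrist_force: [1.2, 0.4, -0.7]
grip_width: 0.007
finger_force: 0.0
```

```bash
python3 - <<'E'
from h import *
go([.4153,.0642,.110],65)
print(np.round(robot.get_obs()['joint_pos'],2))
E
```

```text
t 14.50 pos [0.4146 0.0641 0.1955] F [ 1.2  0.4 -0.7] w 0.007
shift mm [ 0.5  0.7 85.5] turn deg [-0.1   0.05 -0.73]
[ 0.14  0.19 -0.45  2.11  0.11  0.86 -0.82]
```

Call:
send_rows([
  [[0,0,25],[0,0,0],1],
  [[0,0,30],[0,0,0],1],
  [[0,0,20],[0,0,0],1],
  [[0,0,10],[0,0,0],1],
  [[0,0,0],[0,0,0],1],
  [[0,4,0],[0,0,0],1],
  [[0,4,0],[0,0,0],1],
  [[0,4,0],[0,0,0],1],
])

```text
time: 15.3
position: [0.4274, 0.059, 0.1121]
orientation: [0.0, 0.846, 0.533, 0.001]
wrist_force: [0.2, -0.6, -0.2]
grip_width: 0.006
finger_force: 0.0
```

```bash
python3 - <<'E'
from h import *
go([.4516,.0473,.110],65)
w=robot.snapshot('wrist')
s=robot.snapshot('scene')[130:290,160:360]
f=np.zeros((400,800,3),np.uint8); f[:200,:320]=cv2.resize(w,(320,200)); f[:376,330:800]=cv2.resize(s,(470,376)); save('push.png',f)
E
```

```text
t 15.30 pos [0.4274 0.059  0.1121] F [ 0.2 -0.6 -0.2] w 0.006
shift mm [-0.1 26.9  2.2] turn deg [ 0.09 -0.05 -0.55]
```

View pics/push.png

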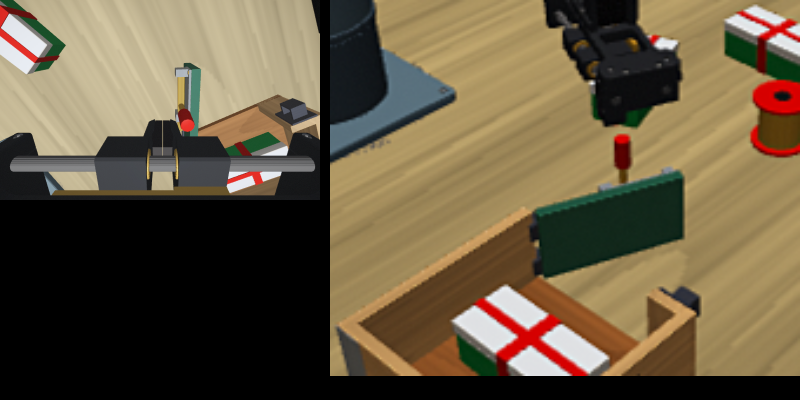

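```bash
python3 - <<'E'
from h import *
for X in([.4274,.059,.1121],[.4274,.059,.176],[.4516,.0473,.136],[.4516,.0473,.104]):
    p=proj('scene',X); print(p, (p-[160,130])*2.35+[330,0], (proj('top',X)))
o=robot.get_obs();c=robot.camera_info('wrist');T=np.linalg.inv(np.array(c['tool_from_camera']))
R=Ro.from_quat(np.roll(o['orientation'],-1))
for X in(o['position'],[.4516,.0473,.136],[.4516,.0473,.104]):
    t=R.inv().apply(np.array(X)-o['position']); q=T@np.r_[t,1]; print(np.round([c['fx']*q[0]/q[2]+c['cx'],c['fy']*q[1]/q[2]+c['cy']])/2)
E
```

```text
[279.6592591  190.58084903] [611.19925889 142.36499523] [346.3321217  237.12739184]
[278.60463495 166.73738847] [608.72089214  86.33286289] [348.30632645 236.13274586]
[283.27766451 188.29058101] [619.7025116  136.98286538] [352.28986198 225.95995799]
[283.72736233 200.01416724] [620.75930148 164.53329301] [351.19441596 226.75100887]
[163.  117.5]
[188. 127.]
[184.  114.5]
```

The wrist and scene views show the fingertips about 17 mm above the reported TCP, which also explains the slipped first grasp. I'll lower to TCP 0.096, which clears the gate top either way, and push.

Call:
send_rows([
  [[0,0,8],[0,0,0],1],
  [[0,0,8],[0,0,0],1],
  [[0,3,0],[0,0,0],1],
  [[0,3,0],[0,0,0],1],
  [[0,3,0],[0,0,0],1],
])

```text
time: 15.9
position: [0.4339, 0.0555, 0.0951]
orientation: [-0.0, 0.846, 0.534, -0.0]
wrist_force: [-1.5, 2.4, -0.6]
grip_width: 0.004
finger_force: 1.2
```

Call:
send_rows([
  [[0,3,0],[0,0,0],1],
  [[0,3,0],[0,0,0],1],
])

```text
time: 16.1
position: [0.4398, 0.0529, 0.0954]
orientation: [-0.0, 0.846, 0.534, 0.0]
wrist_force: [-2.6, 1.5, 0.9]
grip_width: 0.005
finger_force: 1.2
```

Call:
send_rows([
  [[2.7,10.3,0],[0,0,6],1],
  [[2.7,10.3,0],[0,0,6],1],
  [[2.7,10.3,0],[0,0,6],1],
  [[2.7,10.3,0],[0,0,6],1],
])

```text
time: 16.5
position: [0.4792, 0.0378, 0.0952]
orientation: [-0.0, 0.939, 0.344, -0.001]
wrist_force: [-3.2, 0.7, 0.6]
grip_width: 0.009
finger_force: 1.2
```

```bash
python3 - <<'E'
from h import *
go([.4205,-.044,.0955],0.5)
im=robot.snapshot('scene'); save('g2.png',cv2.resize(im[130:290,160:360],(600,480)))
E
```

```text
t 16.50 pos [0.4792 0.0378 0.0952] F [-3.2  0.7  0.6] w 0.009
shift mm [-97.7  24.5  -0.2] turn deg [-0.    0.1  39.74]
```

View pics/g2.png

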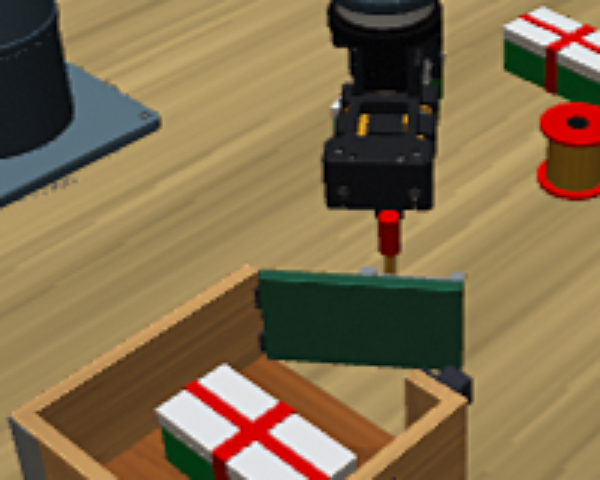

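The gate follows the fingers (knob at (389,230), about halfway shut), and the bolt is undisturbed.

Call:
send_rows([
  [[2.2,10.3,0],[0,0,6],1],
  [[2.2,10.3,0],[0,0,6],1],
  [[2.2,10.3,0],[0,0,6],1],
  [[2.2,10.3,0],[0,0,6],1],
])

```text
time: 16.95
position: [0.5087, 0.0083, 0.0955]
orientation: [-0.0, 0.99, 0.143, 0.0]
wrist_force: [-1.7, 2.1, 0.3]
grip_width: 0.008
finger_force: 1.3
```

Call:
send_rows([
  [[2.2,8,0],[0,0,6],1],
  [[2.2,6,0],[0,0,6],1],
])

```text
time: 17.15
position: [0.5165, -0.0046, 0.0955]
orientation: [-0.0, 0.999, 0.038, 0.0]
wrist_force: [-1.2, 3.0, 0.3]
grip_width: 0.001
finger_force: 1.1
```

```bash
python3 - <<'E'
from h import *
go([.4205,-.044,.0955],0.5)
E
```

```text
t 17.15 pos [ 0.5165 -0.0046  0.0955] F [-1.2  3.   0.3] w 0.001
shift mm [-98.7  32.   -0.1] turn deg [-0.02 -0.04  3.86]
```

Call:
send_rows([
  [[0,2,0],[0,0,3.8],1],
  [[0,2,0],[0,0,0],1],
  [[0,2,0],[0,0,0],1],
])

```text
time: 17.45
position: [0.5171, -0.0101, 0.0957]
orientation: [-0.0, 1.0, 0.008, 0.001]
wrist_force: [1.6, 2.5, 0.9]
grip_width: 0.005
finger_force: 1.3
```

Call:
send_rows([
  [[0,1,0],[0,0,0],1],
  [[0,1,0],[0,0,0],1],
])

```text
time: 17.65
position: [0.517, -0.0111, 0.0957]
orientation: [-0.001, 1.0, 0.007, 0.001]
wrist_force: [1.6, 6.9, 1.5]
grip_width: 0.006
finger_force: 3.7
```

Call:
send_rows([
  [[0,1,0],[0,0,0],1],
  [[0,0,0],[0,0,0],1],
])

```text
time: 17.85
position: [0.517, -0.0112, 0.0958]
orientation: [-0.001, 1.0, 0.008, 0.001]
wrist_force: [1.4, 7.7, 2.2]
grip_width: 0.004
finger_force: 4.0
```

Call:
send_rows([
  [[0,2,0],[0,0,0],1],
  [[0,1,0],[0,0,0],1],
  [[0,0,0],[0,0,0],1],
])

```text
time: 18.15
position: [0.517, -0.0115, 0.0958]
orientation: [-0.003, 1.0, 0.009, 0.001]
wrist_force: [1.9, 13.9, 1.8]
grip_width: 0.003
finger_force: 7.1
```

Call:
send_rows([
  [[0,-10,0],[0,0,0],1],
  [[0,-20,0],[0,0,0],1],
  [[-30,-20,0],[0,0,0],1],
  [[-40,0,-20],[0,0,0],1],
  [[-20,0,-20],[0,0,0],1],
  [[0,0,0],[0,0,0],1],
  [[0,0,0],[0,0,0],1],
])

```text
time: 18.85
position: [0.4263, 0.0318, 0.1355]
orientation: [0.0, 1.0, 0.006, 0.001]
wrist_force: [0.3, -0.1, 0.2]
grip_width: 0.004
finger_force: 0.0
```

```bash
python3 - <<'E'
from h import *
# knob from both fixed views
A=[];B=[]
for s,X in(('top',[.517,-.032,.125]),('scene',[.517,-.032,.12])):
    im=robot.snapshot(s); h=cv2.cvtColor(im,cv2.COLOR_RGB2HSV); p=proj(s,X)
    m=((h[...,1]>150)&(h[...,2]>80)&((h[...,0]<8)|(h[...,0]>172))).astype(np.uint8)
    n,l,st,ce=cv2.connectedComponentsWithStats(m)
    for i in range(1,n):
        if st[i,4]>12 and np.hypot(*(ce[i]-p))<22: print(s,p.round(1),ce[i].round(1),st[i], ray(s,*ce[i],.13 if s=='top' else .12).round(4))
    if s=='top': save('t3.png',cv2.resize(im[140:260,320:480],None,fx=5,fy=5,interpolation=cv2.INTER_CUBIC))
go([.49,-.032,.096],0.5)
E
```

```text
top [386.7 197.8] [387.7 196.3] [384 193   8   7  41] [ 0.5199 -0.0336  0.13  ]
scene [278.8 223.9] [279.6 223.7] [276 217   8  16  80] [ 0.5176 -0.0306  0.12  ]
t 18.95 pos [0.4265 0.032  0.1348] F [-0.1 -0.6 -0.2] w 0.001
shift mm [62.8 64.7 38.9] turn deg [ 0.02 -0.    0.16]
```

The knob is at about (0.519,-0.032) with the gate against its stop, since the tool stalled at 14 N. Now I'll come down behind the knob and push it along +x.

Call:
send_rows([
  [[0,0,-25],[0,0,0],1],
  [[30,32,-15],[0,0,0],1],
  [[30,32,0],[0,0,0],1],
  [[0,0,0],[0,0,0],1],
  [[0,0,30],[0,0,0],1],
  [[0,0,30],[0,0,0],1],
  [[0,0,18],[0,0,0],1],
  [[0,0,0],[0,0,0],1],
])

```text
time: 19.75
position: [0.4841, -0.0308, 0.0942]
orientation: [-0.0, 1.0, 0.006, -0.003]
wrist_force: [0.8, 0.6, -0.0]
grip_width: 0.001
finger_force: 0.0
```

Call:
send_rows([
  [[4,0,0],[0,0,0],1],
  [[4,0,0],[0,0,0],1],
  [[4,0,0],[0,0,0],1],
  [[4,0,0],[0,0,0],1],
])

```text
time: 20.15
position: [0.5034, -0.0307, 0.0981]
orientation: [0.0, 1.0, 0.006, 0.001]
wrist_force: [-3.5, 0.7, 1.9]
grip_width: 0.007
finger_force: 1.3
```

Call:
send_rows([
  [[5,0,0],[0,0,0],1],
  [[5,0,0],[0,0,0],1],
  [[5,0,0],[0,0,0],1],
  [[4,0,0],[0,0,0],1],
])

```text
time: 20.55
position: [0.5217, -0.0305, 0.0973]
orientation: [0.0, 1.0, 0.006, -0.0]
wrist_force: [-2.1, -0.0, 2.3]
grip_width: 0.009
finger_force: 1.3
```

Call:
send_rows([
  [[3,0,0],[0,0,0],1],
  [[3,0,0],[0,0,0],1],
  [[2,0,0],[0,0,0],1],
])

```text
time: 20.85
position: [0.5296, -0.0304, 0.0973]
orientation: [-0.0, 1.0, 0.006, -0.0]
wrist_force: [-3.4, 0.2, 1.0]
grip_width: 0.006
finger_force: 1.3
```

Call:
send_rows([
  [[2,0,0],[0,0,0],1],
  [[2,0,0],[0,0,0],1],
])

```text
time: 21.05
position: [0.5335, -0.0303, 0.0973]
orientation: [-0.0, 1.0, 0.006, -0.0]
wrist_force: [-3.2, 0.5, 1.8]
grip_width: 0.008
finger_force: 1.3
```

Call:
send_rows([
  [[2,0,0],[0,0,0],1],
  [[2,0,0],[0,0,0],1],
])

```text
time: 21.25
position: [0.5375, -0.0302, 0.0973]
orientation: [-0.0, 1.0, 0.006, -0.0]
wrist_force: [-2.0, -0.5, 1.4]
grip_width: 0.005
finger_force: 1.3
```

Call:
send_rows([
  [[1.5,0,0],[0,0,0],1],
  [[1.5,0,0],[0,0,0],1],
])

```text
time: 21.45
position: [0.5403, -0.0303, 0.0973]
orientation: [-0.0, 1.0, 0.006, -0.0]
wrist_force: [-5.4, 0.4, 3.9]
grip_width: 0.006
finger_force: 3.0
```

Call:
send_rows([
  [[1.5,0,0],[0,0,0],1],
  [[1,0,0],[0,0,0],1],
])

```text
time: 21.65
position: [0.5404, -0.0303, 0.0969]
orientation: [0.0, 1.0, 0.006, -0.003]
wrist_force: [-10.1, 0.1, 8.6]
grip_width: 0.005
finger_force: 5.5
```

It stopped at 0.5404, about 38 mm of travel, so the bolt looks home. I'll back off and check.

Call:
send_rows([
  [[1,0,0],[0,0,0],1],
  [[-5,0,0],[0,0,0],1],
  [[-12,0,0],[0,0,0],1],
  [[0,0,-30],[0,0,0],1],
  [[0,0,-40],[0,0,0],1],
  [[-30,-40,-30],[0,0,0],1],
  [[-30,-40,0],[0,0,0],1],
  [[0,-40,0],[0,0,0],1],
])

```text
time: 22.45
position: [0.4681, 0.0838, 0.1941]
orientation: [0.0, 1.0, 0.005, 0.001]
wrist_force: [0.8, -0.1, -0.3]
grip_width: 0.005
finger_force: 0.0
```

Call:
send_rows([
  [[0,-40,0],[0,0,0],1],
  [[0,-40,0],[0,0,0],1],
  [[0,-40,0],[0,0,0],1],
  [[0,-30,0],[0,0,0],1],
  [[0,0,0],[0,0,0],1],
  [[0,0,0],[0,0,0],1],
])

```text
time: 23.05
position: [0.4686, 0.2336, 0.1931]
orientation: [-0.0, 1.0, 0.007, 0.001]
wrist_force: [-0.2, -0.1, 0.4]
grip_width: 0.005
finger_force: 0.0
```

```bash
python3 - <<'E'
from h import *
ims={}
for s,X in(('top',[.557,-.032,.125]),('scene',[.557,-.032,.12])):
    im=ims[s]=robot.snapshot(s); h=cv2.cvtColor(im,cv2.COLOR_RGB2HSV); p=proj(s,X)
    m=((h[...,1]>150)&(h[...,2]>80)&((h[...,0]<8)|(h[...,0]>172))).astype(np.uint8)
    n,l,st,ce=cv2.connectedComponentsWithStats(m)
    for i in range(1,n):
        if st[i,4]>12 and np.hypot(*(ce[i]-p))<22: print(s,p.round(1),ce[i].round(1),st[i], ray(s,*ce[i],.13 if s=='top' else .12).round(4))
a=cv2.resize(ims['top'][140:255,360:480],(480,460),interpolation=cv2.INTER_CUBIC); b=cv2.resize(ims['scene'][190:360,155:330],(320,310),interpolation=cv2.INTER_CUBIC)
f=np.zeros((600,800,3),np.uint8); f[:460,:480]=a; f[:310,480:]=b; f[350:,480:]=cv2.resize(ims['top'],(320,250)); save('end.png',f)
print(robot.get_obs()['wrist_force'])
E
```

```text
top [386.6 180.4] [387.4 180.1] [384 177   7   7  37] [ 0.557 -0.033  0.13 ]
scene [293.1 232.6] [293.  231.8] [290 225   7  16  78] [ 0.5552 -0.0304  0.12  ]
[ 0.82093841 -0.41030842  0.52087971]
```

View pics/end.png

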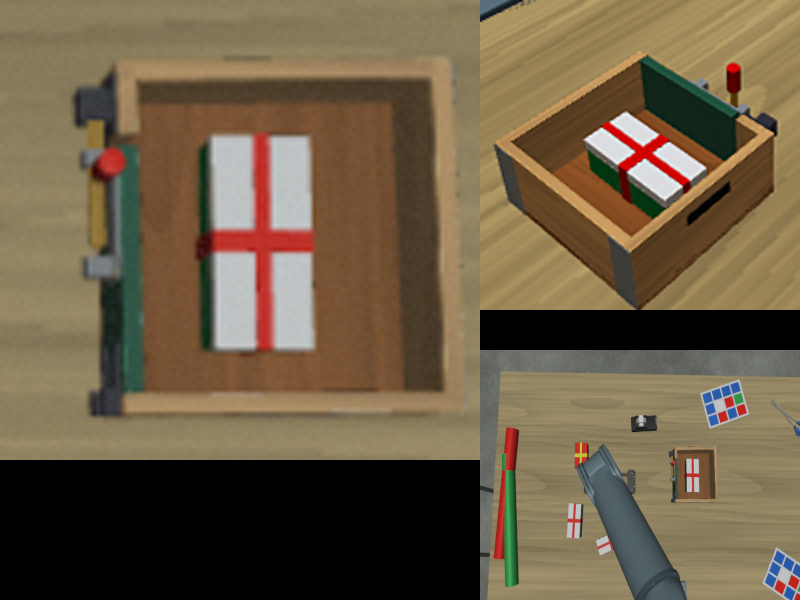

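The last picture shows the gift flat in the crate, the gate shut in line with the post, and the bolt rod inside the keeper at (95,105). The knob moved about 37–38 mm to x = 0.557. The red gift and tape dispenser are where they were, and the arm is clear of everything.

```bash
python3 -c "
from rig import robot
print(robot.finish_job())"
```

```text
the job is handed in; nothing more can be done
None
```

I set the green gift down flat in the crate and let go, then shut the gate, pushed the bolt home and handed the job in at about 23 s; the first grasp had slipped off and was redone lower, and the red gift, spool and tape dispenser were not touched.

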